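Fit the guide pin in the board jig

ROBOT

A 6-joint arm with a two-finger parallel gripper is mounted at the origin on the work surface. World frame = base frame: x ahead of the robot, y to its left, z up, the work surface at z = 0. Lengths are in m, angles in degrees, forces in N, time in s.
With the tool pointing down it reaches from about 0.3 to 0.95 m from the base axis. Payload 3.1 kg.
Tool frame: the origin (TCP) lies between the finger pads; the fingertips stand 8 mm ahead of it and the grasp point (between the pads) lies 11 mm behind it; z points along the fingers, x is the direction in which the jaws open and shut, and the axes are right-handed (so a half turn about z gives the same grasp; the last joint's range is limited). The gripper opens to 85 mm and grips with 20 to 120 N. Pads are 22 mm wide; open, the fingers measure 114 mm over their backs; the gripper's body (76 mm by 85 mm) begins 54 mm behind the grasp point. The pads swing forward as they close: fully open they stand 13 mm farther back than shut.
Start: joints at [66.996, 17.653, 93.61, -0, 68.738, -3.994], TCP at [0.204, 0.591, 0.207] pointing down, gripper open.
Joint ranges: [-175.34, 175.34], [-45.06, 112.39], [2.9, 150.54], [-68.45, 248.45], [3.09, 151.38], [-168.51, 168.51]. Speed limits (degrees/s): [159.86, 159.86, 180, 180, 180, 180].

INTERFACE

Orientations are given as a 3x3 rotation matrix whose columns are the frame's x, y, z axes.
In Python, from station import status, snapshot, camera_params, workorder gives the robot as it stands.
- The arm moves only by the tool servo_tool, never from a script. Its argument "commands" is a list of rows, each a list of 7 numbers: the turn, a rotation vector about the tool's x, y, z in degrees, then the shift along the tool's x, y, z in m, then the opening, from -1 (shut) to 1 (fully open). In form: [[ax, ay, az, tx, ty, tz, claw], ...]. A call has 1 to 12 rows; each row shifts and turns the commanded pose from where the row before left it, along the tool's axes as they then stand; what a row does not reach is not made up. A row lasts 1/10 s, in which the tool goes at most 50 mm and 8.59 degrees, less where a joint would pass 70% of its speed; a pose out of reach is approached as far as the arm can. A call is refused whole if a number of a shift passes 0.05 or a number of a turn 8.59, either way. A call with a gripper value outside its range is refused whole. The fingers move at their own pace and stop on an object; the grip force is fixed at half the most. Time passes only in rows, so rows that do not move let the fingers close. It gives the time, the measured TCP pose, the force and the opening at its end, in the units of the state.
- status.read_state(): the state, without advancing time (a new reading comes with each control period).
- snapshot(name): name is "side" or "top"; returns (picture, depth): 480x640x3 uint8, red, green, blue; 480x640 float32, m along the optical axis (not along the pixel's ray), 0 where there is no reading.
- camera_params(name): a dict with "fovy" (degrees; the focal length in pixels is half the picture's height over the tangent of half this angle, whatever the lens; pixels are square), "cx", "cy" (the principal point, pixels), "dist_coeffs" ([k1, k2, p1, p2, k3] as OpenCV has them; the pictures are not rectified), "origin" and "rotation" of the camera in the world. Camera axes: x right, y down, z forward; pixel columns grow to the right and rows downward; lengths in m; the calibration is good to about 2 mm. A picture is of the moment at which its call begins. camera_params takes no time and is no camera call.
- workorder.finish_job(): hands the job in, once; it reports no verdict.
The state is a dict: "time": time; "qpos": joint angles; "dq": joint speeds; "effort": joint torques, N m; "tcp_pos": TCP position; "ee_rot": TCP orientation; "ft_force": force on the tool from outside, world axes, zero at the start; "torque": the same for the moment, N m; "width": finger opening in m.
Only numpy, scipy, OpenCV 4.12 (cv2) and the standard library are available. Lean on these libraries where they do the work, as an engineer would, in place of code of your own. Each camera call takes 0.05 s, during which the arm holds its last target. There are 200 camera calls.

TASK

Take the red-handled guide pin out of the yellow pin rack and fit it, upright, in the one open hole of the board jig: feel for the hole with light pressure, then press the pin straight in until its handle sits flush on the jig's plate, and let go. Never push the pin against the jig harder than about 30 N, and leave the other pins and everything else on the bench as they are.

Things in the scene. Friction and masses are not known exactly. Their poses are not given: they have to be found in the camera images.
- pin_grip (a point): Centre of the red pin's handle: an upright plastic cylinder 18 mm across, 50 mm tall (25 mm above and below this point). Below its flat underside (shoulder) a plain steel shank, 10 mm across, square ended, reaches 26 mm further down, so the tip is 51 mm below this point. z points from tip to handle. 35 to 70 g, loose; starts upright in a rack well, tip on the well's bottom.
- rack: Fixed yellow pin rack, a block 70 mm (x) by 180 mm (y) by 34 mm tall; origin at the centre of its underside. Three wells along its y axis, at y = -60, 0, +60 mm, each 12.5 mm across (loose round the shank) and 24 mm deep. Each holds one pin, red, blue and black in any order; the shoulders stand 2 mm above the rack's top.
- jig: Fixed board jig; origin at the centre of the underside of its dark steel base (190 x 150 x 12 mm). On it is clamped an aluminium plate (150 x 110 mm, top 48 mm above the table) with a green circuit board (up to 5 mm tall, 30 mm from the hole towards +x). The plate does not shift, but was clamped by eye: up to 3.5 mm off in x and 3.5 mm off in y from its drawn place.
- jig_mark (a point): Where the hole's mouth should be by the drawing: on the plate's top face, at x -45, y +25, z +48 mm in the jig's frame, axes as the jig's. The real hole's centre lies up to 3.5 mm off in x and 3.5 mm off in y (jig axes): feel for it. Hole: round, vertical, 11.5 mm across, no chamfer, blind, 32 mm deep; flat bare plate 15 mm round it. Pin home: handle centre 25 mm above this point.
- seat (a joint): A tight sliding seat inside the hole, that stops the pin's tip 14 to 16 mm below the mouth (reads 0 to 0.002 m at the start). It yields downward to a push of about 6 to 8 N, stays where it is pushed, and reads about 0.012 m when the pin is home.
- pin_blue_grip (a point): Centre of the handle of the blue pin, same shape as the red one; not to be used.
- pin_black_grip (a point): Centre of the handle of the black pin, same shape as the red one; not to be used.
- meter: Orange hand-held multimeter lying on its back, 185 x 88 x 44 mm, origin under its centre. Bystander.
- tray: Open yellow case half, 110 x 150 x 30 mm, origin under its centre. Bystander.
- cup: Small yellow cup, 64 mm across, 45 mm tall, origin under its centre. Bystander.
- screwdriver: Green-handled screwdriver lying flat, its x axis along it towards the blade. Bystander.
- spool: Metal wire spool with black rims, 60 mm across, 40 mm tall, standing on its end, origin under its centre. Bystander.
There are look-alikes about, which are no part of the job. What is shaped like the jig but brown or pink is not meant.

How it is judged:
By the outcome, as a careful person would: the job done as asked, in the order asked, and still so for the second after the job is handed in, with the robot touching nothing.
It also fails if it takes over 64 s, if anything falls off the work surface, if the arm or the gripper's body presses on something with over 40 N, if the wrist force passes 120 N, or if a joint passes its speed limit or range.

## Working session

There is one attempt and no reset: what is moved stays moved. The work goes in short steps, Python scripts to look and compute and a tool call to move; the robot and the scene stay as the last step left them, time stands still between calls to the robot, and variables do not carry over. Pictures are saved under pics/ and viewed, about 8 in all and at most 12, crops included, and the job is handed in when it is done.

Besides the shell and the picture viewer there is one more tool, called after ">>>" by a JSON object that holds its "method" and its "body". servo_tool: Moves the arm, as the interface text tells. Its arguments: {"type":"object","properties":{"commands":{"type":"array"}},"required":["commands"]}

```bash
mkdir -p pics
cat > h.py <<'E'
import numpy as np, cv2
from station import status, snapshot, camera_params, workorder
def snap(n):
    im,d=snapshot(n); np.savez(f'{n}.npz',im=im,d=d); return im,d
def load(n):
    z=np.load(f'{n}.npz'); return z['im'],z['d']
def K(n):
    p=camera_params(n); f=240/np.tan(np.radians(p['fovy'])/2)
    return np.array([[f,0,p['cx']],[0,f,p['cy']],[0,0,1]]),np.array(p['dist_coeffs'],float),np.array(p['origin']),np.array(p['rotation']).reshape(3,3)
def cloud(n,d):
    k,dc,o,R=K(n); v,u=np.mgrid[0:480,0:640]
    q=cv2.undistortPoints(np.stack([u,v],-1).reshape(-1,1,2).astype(float),k,dc).reshape(480,640,2)
    P=np.dstack([q,np.ones((480,640))])*d[...,None]
    W=P@R.T+o; W[d<=0]=np.nan; return W
def proj(n,X):
    k,dc,o,R=K(n); return cv2.projectPoints(((np.atleast_2d(X)-o)@R).reshape(-1,1,3),np.zeros(3),np.zeros(3),k,dc)[0].reshape(-1,2)
E
python3 - <<'E'
from h import *
for n in('top','side'):
    im,d=snap(n); cv2.imwrite(f'pics/{n}0.png',im[...,::-1]); p=camera_params(n); print(n,p)
s=status.read_state(); print(s)
E
```

```text
top {'fovy': 49.172939158128216, 'cx': 317.38413245306106, 'cy': 241.9801937300595, 'dist_coeffs': array([-0.15480269,  0.        ,  0.        ,  0.        ,  0.        ]), 'origin': array([ 0.26255003, -0.00828158,  1.31674557]), 'rotation': array([[-0.00366884, -0.98273672,  0.18497319],
       [-0.99999167,  0.00327456, -0.00243699],
       [ 0.00178922, -0.18498059, -0.98274055]])}
side {'fovy': 54.82130695147592, 'cx': 323.12870720729995, 'cy': 243.78917341299527, 'dist_coeffs': array([-0.04335297,  0.        ,  0.        ,  0.        ,  0.        ]), 'origin': array([-0.08344287, -0.62091704,  0.56822777]), 'rotation': array([[ 0.73408916, -0.34943685,  0.58224307],
       [-0.67904348, -0.37318983,  0.6321624 ],
       [-0.00361364, -0.85943192, -0.51123743]])}
{'time': 0.1, 'qpos': array([ 6.69961005e+01,  1.77008191e+01,  9.36828418e+01, -6.58670043e-04,
        6.87367861e+01, -3.99290122e+00]), 'dq': array([ 0.02302737, -0.14491865, -0.15982736,  0.05570602, -0.12723028,
       -0.0086159 ]), 'effort': array([-5.29508288e-04, -4.16412413e+01, -2.77643323e+01, -2.70542978e-05,
        4.07573840e-03, -5.46417780e-06]), 'tcp_pos': array([0.20330299, 0.59016376, 0.20584268]), 'ee_rot': array([[ 3.25744843e-01,  9.45457370e-01, -8.11663212e-04],
       [ 9.45455391e-01, -3.25745826e-01, -1.93921129e-03],
       [-2.09783751e-03, -1.35703281e-04, -9.99997790e-01]]), 'ft_force': array([-0.44615832, -0.73881366,  0.11717134]), 'torque': array([ 0.02789449, -0.02018781, -0.00751231]), 'width': 0.08558698752886915}
```

View pics/top0.png

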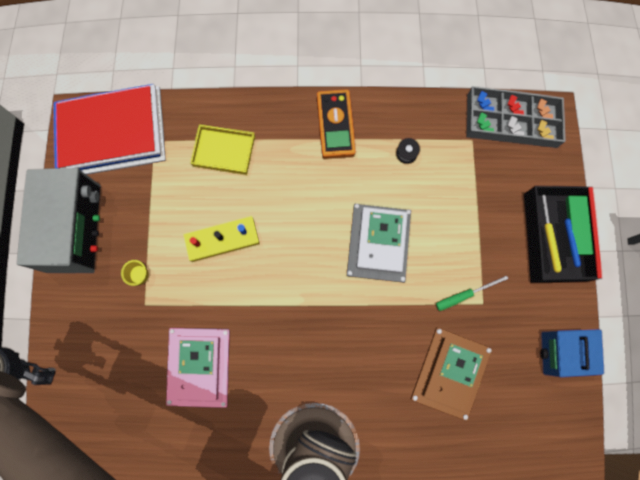

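View pics/side0.png

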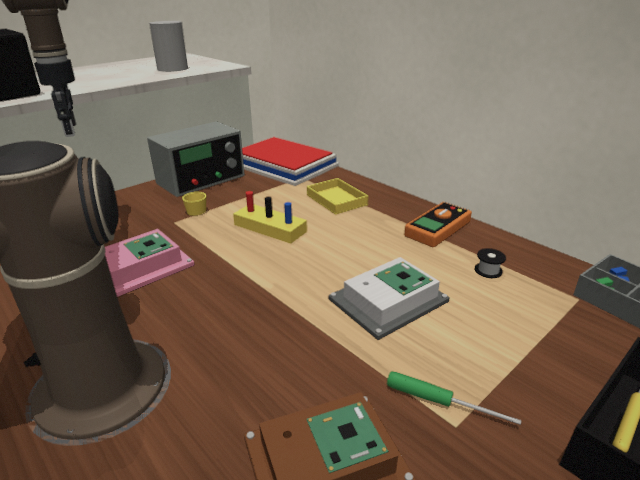

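The top view shows the red pin at about (195,241) in the rack and the grey jig at about (380,243), with its hole near (371,256). The pink and brown ones are decoys. Next I'll measure positions.

Run:
```python
from h import *
im,d=load('top'); W=cloud('top',d); Z=W[...,2]; hsv=cv2.cvtColor(im,cv2.COLOR_RGB2HSV).astype(int)
def box(x0,x1,y0,y1):
    m=np.zeros((480,640),bool); m[y0:y1,x0:x1]=1; return m
# table check
print('table z',np.nanmedian(Z[box(280,330,170,280)]))
# rack yellow
yel=box(175,270,205,270)&(hsv[...,0]>22)&(hsv[...,0]<34)&(hsv[...,1]>200)
t=yel&(abs(Z-.034)<.006); print('rack topz',np.nanmedian(Z[t]))
r=cv2.minAreaRect((W[t][:,:2]*1000).astype(np.float32)); print('rack',r)
# pins
b=box(180,260,215,260)&(Z>.055)
n,l,s,c=cv2.connectedComponentsWithStats(b.astype(np.uint8))
for i in range(1,n):
    p=W[l==i]; print('pin',c[i],s[i][4],np.median(im[l==i],0),np.nanmedian(p,0), 'top',np.nanmean(p[p[:,2]>.08],0),(p[:,2]>.08).sum())
# jig
j=box(335,425,190,295)
for lo,hi,nm in((.005,.02,'base'),(.042,.056,'plate')):
    t=j&(Z>lo)&(Z<hi); p=W[t]; print(nm,t.sum(),np.median(p[:,2]),cv2.minAreaRect((p[:,:2]*1000).astype(np.float32)))
t=j&(Z>.005); print('all',cv2.minAreaRect((W[t][:,:2]*1000).astype(np.float32)))
a=cv2.resize(im[195:290,340:420],None,fx=5,fy=5,interpolation=cv2.INTER_CUBIC)
b=cv2.resize(im[200:275,175:265],None,fx=4,fy=4,interpolation=cv2.INTER_CUBIC)
o=np.zeros((480,780,3),np.uint8); o[:475,:400]=a; o[:300,410:770]=b
cv2.imwrite('pics/c1.png',o[...,::-1])
ims,_=load('side'); cv2.imwrite('pics/c2.png',cv2.resize(ims[170:340,225:455],None,fx=3.4,fy=3.4,interpolation=cv2.INTER_CUBIC)[...,::-1])
```

```text
table z 0.00024616123310350346
rack topz nan
rack ((0.0, 0.0), (0.0, 0.0), 0.0)
pin [241.05970149 228.76119403] 67 [ 66. 120. 178.] [0.52742276 0.17286644 0.08386269] top [0.53001728 0.17391623 0.08535336] 49
pin [217.31481481 234.77777778] 54 [59. 58. 54.] [0.51293313 0.23033259 0.08396012] top [0.51440043 0.23188472 0.08523167] 38
pin [193.8125   240.984375] 64 [203.   66.5  53.5] [0.49817641 0.28708032 0.08284704] top [0.50012334 0.28943839 0.08508627] 43
base 1727 0.01100162432139018 ((512.3261108398438, -172.07684326171875), (231.4975128173828, 268.5177917480469), 89.42163848876953)
plate 2553 0.04826682763100454 ((509.0989685058594, -172.49981689453125), (111.39673614501953, 149.3292694091797), 83.02959442138672)
all ((512.3261108398438, -172.07684326171875), (231.4975128173828, 268.5177917480469), 89.42163848876953)
  return np.nanmean(a, axis, out=out, keepdims=keepdims)
```

View pics/c1.png

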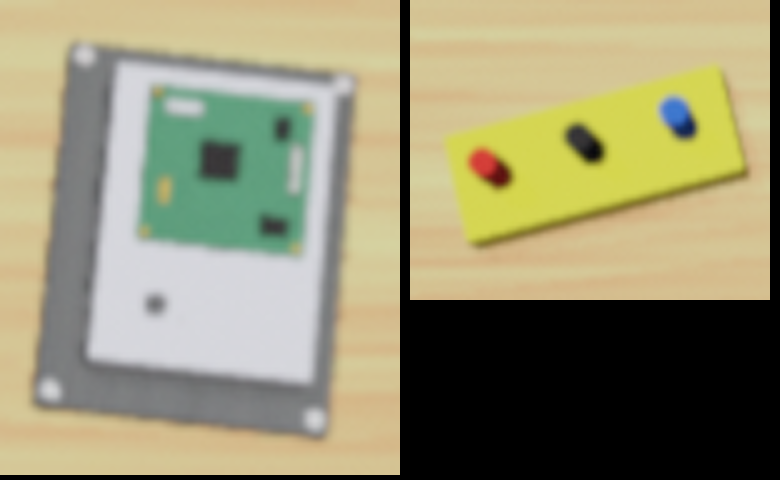

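View pics/c2.png

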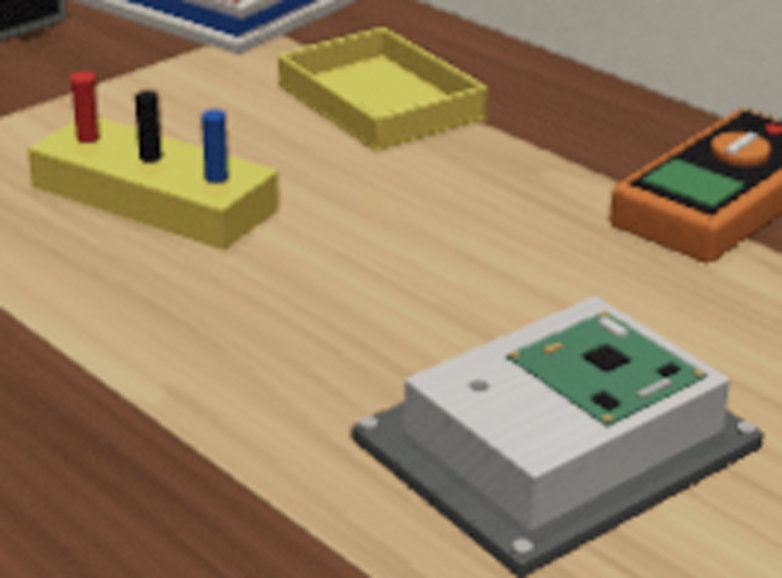

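Both crops show the same hole, at about (370.6,255.4) in the top image and (365.9,283.2) in the side image. All three pins are upright. Next I'll refine these positions using both cameras.

```bash
cat >> h.py <<'E'
def ray(n,uv,z):
    k,dc,o,R=K(n); q=cv2.undistortPoints(np.array([[uv]],float),k,dc)[0,0]
    v=R@np.array([q[0],q[1],1]); return o+v*(z-o[2])/v[2]
def hole(n,im,u,v,r=5):
    g=im[v-r:v+r+1,u-r:u+r+1].astype(float).mean(2); w=np.clip(np.percentile(g,75)-15-g,0,None)
    yy,xx=np.mgrid[v-r:v+r+1,u-r:u+r+1]; return np.array([(w*xx).sum(),(w*yy).sum()])/w.sum()
E
python3 - <<'E'
from h import *
from scipy.optimize import least_squares
for n,u,v in(('top',371,255),('side',366,283)):
    im,d=load(n); h=hole(n,im,u,v); print(n,'hole',h,ray(n,h,.048))
# red pin: model silhouette = convex hull of handle cylinder vs. red mask, both cameras
def sil(n,x,y,zc=.061,z0=-.025,z1=.025):
    a=np.linspace(0,2*np.pi,40); X=np.concatenate([np.c_[x+.009*np.cos(a),y+.009*np.sin(a),np.full(40,zc+z)] for z in(z0,z1)])
    return cv2.convexHull(proj(n,X).astype(np.float32)).reshape(-1,2)
for n,u,v in(('top',195,241),('side',250,202)):
    im,_=load(n); r=im.astype(float); R=15
    c=r[v-R:v+R+1,u-R:u+R+1]; w=np.clip(c[...,0]-1.6*c[...,1],0,None); w=np.minimum(w,60) # red & not yellow
    yy,xx=np.mgrid[v-R:v+R+1,u-R:u+R+1]; cen=np.array([(w*xx).sum(),(w*yy).sum()])/w.sum()
    def cc(p):
        m=cv2.moments(sil(n,*p)); return np.array([m['m10'],m['m01']])/m['m00']-cen
    s=least_squares(cc,[.5,.288],x_scale=.01,diff_step=1e-3); print(n,'red cen',cen,s.x,s.cost,'area',(w/60).sum(),cv2.contourArea(sil(n,*s.x)))
im,d=load('top'); hsv=cv2.cvtColor(im,cv2.COLOR_RGB2HSV); print('rack hsv',hsv[250,225],hsv[232,205])
m=np.zeros((480,640),np.uint8); m[205:270,175:270]=((hsv[...,1]>140)&(hsv[...,0]>24)&(hsv[...,0]<36))[205:270,175:270]
W=cloud('top',d); t=(m>0)&(abs(W[...,2]-.034)<.008); print(t.sum(),cv2.minAreaRect((W[t][:,:2]*1000).astype(np.float32)))
E
```

```text
top hole [370.62000791 255.40332147] [ 0.46740031 -0.14195049  0.048     ]
side hole [365.44359551 283.0647191 ] [ 0.46809317 -0.14181662  0.048     ]
top red cen [194.08242727 241.31134293] [0.50134927 0.29124575] 1.2142612573497643e-12 area 45.373333333333335 84.44519092328846
side red cen [249.39845371 200.20775302] [0.50433949 0.29446611] 3.0719949762345882e-12 area 123.73666666666668 143.322735575377
rack hsv [ 30 161 195] [ 30 157 214]
1608 ((515.270751953125, 230.77212524414062), (68.69114685058594, 178.25755310058594), 15.128416061401367)
```

Estimates agree: the red pin is at (0.4997, 0.289) and the rack yaw is 15.1°. The hole is at (0.4677, -0.142) from both cameras and from the plate geometry. Moving to the rack now.

>>> {"method": "servo_tool", "body": {"commands": [[0,0,8,0,0,0,1],[0,0,8,0,0,0,1],[0,0,8,0,0,0,1],[0,0,8,0,0,0,1],[0,0,8,0,0,0,1],[0,0,8,0,0,0,1],[0,0,8,0,0,0,1]]}}

```text
time: 0.8
tcp_pos: [0.2034, 0.5904, 0.2062]
ee_rot: [[0.967, 0.253, -0.001], [0.253, -0.967, -0.001], [-0.001, 0.001, -1.0]]
ft_force: [0.4, -1.5, -0.1]
width: 0.0852
```

>>> {"method": "servo_tool", "body": {"commands": [[0,0,0,0.023,0.041,0,1],[0,0,0,0.023,0.041,0,1],[0,0,0,0.023,0.041,0,1],[0,0,0,0.023,0.041,0,1],[0,0,0,0.023,0.041,0,1],[0,0,0,0.023,0.041,0,1],[0,0,0,0.023,0.041,0,1],[0,0,0,0.023,0.041,0,1],[0,0,0,0.023,0.041,0,1],[0,0,0,0,0,0,1],[0,0,0,0,0,0,1],[0,0,0,0,0,0,1]]}}

```text
time: 2.0
tcp_pos: [0.498, 0.2884, 0.2064]
ee_rot: [[0.966, 0.259, -0.002], [0.259, -0.966, -0.0], [-0.002, -0.0, -1.0]]
ft_force: [-0.3, -0.6, -0.2]
width: 0.0855
```

```bash
cat >> h.py <<'E'
def to(x,y,z):
    s=status.read_state(); R=np.array(s['ee_rot']).reshape(3,3); print('t',s['time'],'tcp',np.round(s['tcp_pos'],4),'F',np.round(s['ft_force'],2),'w',round(s['width'],4),'z',np.round(R[:,2],4),'yaw',np.degrees(np.arctan2(R[1,0],R[0,0])).round(2))
    print('shift tool mm',(R.T@(np.array([x,y,z])-s['tcp_pos'])*1000).round(2))
E
python3 -c "
from h import *
to(.4997,.289,.055)"
```

```text
t 2.0 tcp [0.498  0.2884 0.2064] F [-0.28 -0.55 -0.16] w 0.0855 z [-1.5e-03 -1.0e-04 -1.0e+00] yaw 15.02
shift tool mm [ 2.0400e+00 -6.0000e-02  1.5142e+02]
```

>>> {"method": "servo_tool", "body": {"commands": [[0,0,0,0.002,0,0.03,1],[0,0,0,0,0,0.04,1],[0,0,0,0,0,0.04,1],[0,0,0,0,0,0.03,1],[0,0,0,0,0,0.011,1],[0,0,0,0,0,0,1],[0,0,0,0,0,0,0]]}}

```text
time: 2.7
tcp_pos: [0.5016, 0.2898, 0.0573]
ee_rot: [[0.966, 0.26, 0.002], [0.26, -0.966, 0.001], [0.002, -0.0, -1.0]]
ft_force: [0.5, -0.2, -0.7]
width: 0.0734
```

>>> {"method": "servo_tool", "body": {"commands": [[0,0,0,0,0,0,-0.4],[0,0,0,0,0,0,-0.6],[0,0,0,0,0,0,-0.8],[0,0,0,0,0,0,-1],[0,0,0,0,0,0,-1],[0,0,0,0,0,0,-1],[0,0,0,0,0,0,-1],[0,0,0,0,0,0,-1]]}}

```text
time: 3.5
tcp_pos: [0.5018, 0.2889, 0.0572]
ee_rot: [[0.966, 0.259, 0.002], [0.259, -0.966, 0.001], [0.002, -0.0, -1.0]]
ft_force: [-0.3, -0.7, 5.8]
width: 0.0136
```

Run:
```python
from h import *
to(.4997,.289,.055)
a,d=snap('side'); t,_=snap('top')
o=np.zeros((480,780,3),np.uint8)
o[:480,:480]=cv2.resize(a[130:250,195:315],(480,480),interpolation=cv2.INTER_CUBIC); o[:300,480:780]=cv2.resize(t[190:290,150:250],(300,300),interpolation=cv2.INTER_CUBIC)
cv2.imwrite('pics/g1.png',o[...,::-1])
```

```text
t 3.5 tcp [0.5018 0.2889 0.0572] F [-0.3  -0.74  5.83] w 0.0136 z [ 1.6e-03  8.0e-04 -1.0e+00] yaw 14.98
shift tool mm [-2.03 -0.65  2.17]
```

View pics/g1.png

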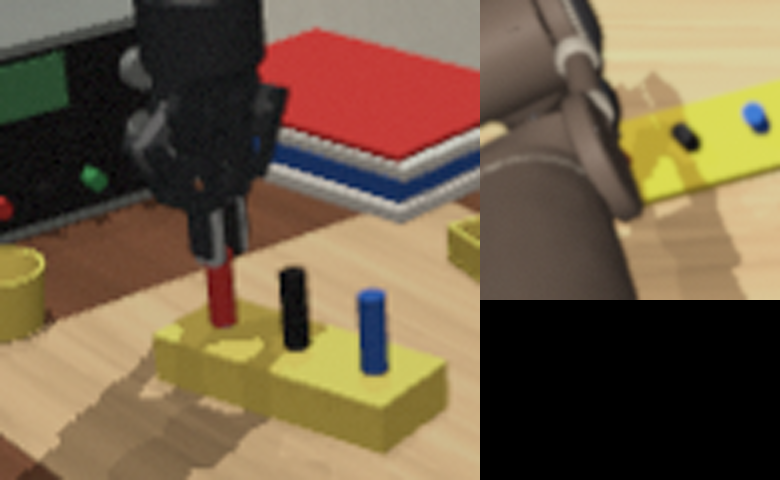

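Run:
```python
from h import *
s=status.read_state(); p=np.array(s['tcp_pos'])
for nm,dz in(('tip',-.008),('tcp',0),('grasp',.011),('body',.065)):
    u=proj('side',p+[0,0,dz])[0]; print(nm,u,(u-[195,130])*4)
for z in(.036,.086): u=proj('side',[.4997,.289,z])[0]; print('pin',z,(u-[195,130])*4)
for z in(.036,.086): u=proj('side',[.515,.231,z])[0]; print('blackpin',z,(u-[195,130])*4)
im,d=load('side'); W=cloud('side',d)
for v in range(176,214,3): print(v,[tuple((W[v,u]*1000).round().astype(int).tolist()) if d[v,u]>0 else 0 for u in(246,249,250,252,254)])
```

```text
tip [250.24375962 205.46372998] [220.97503848 301.85491994]
tcp [249.98310951 202.63352509] [219.93243803 290.53410035]
grasp [249.62219115 198.71047638] [218.48876462 274.84190554]
body [247.8071217  178.90829183] [211.22848682 195.63316731]
pin 0.036 [219.86623124 321.30292271]
pin 0.086 [213.2440011  250.01932293]
blackpin 0.036 [293.47095628 344.0329082 ]
blackpin 0.086 [288.30398776 271.45785816]
176 [(486, 272, 139), (496, 273, 136), (512, 293, 126), (512, 284, 128), (515, 280, 129)]
179 [(486, 272, 132), (496, 274, 128), (506, 286, 122), (512, 286, 120), (515, 282, 120)]
182 [(484, 271, 125), (495, 274, 121), (498, 275, 119), (511, 285, 112), (513, 279, 114)]
185 [(487, 276, 114), (491, 270, 115), (497, 274, 112), (510, 285, 105), (514, 282, 104)]
188 [(485, 275, 107), (494, 275, 104), (497, 275, 103), (510, 286, 96), (513, 282, 96)]
191 [(486, 278, 98), (493, 275, 97), (494, 273, 97), (510, 287, 87), (513, 283, 88)]
194 [(487, 281, 89), (494, 278, 87), (494, 273, 89), (504, 280, 84), (607, 427, 2)]
197 [(496, 296, 73), (495, 280, 78), (499, 282, 76), (504, 281, 75), (598, 414, 0)]
200 [(565, 407, 3), (496, 284, 68), (500, 285, 67), (503, 280, 67), (584, 394, 2)]
203 [(556, 394, 1), (498, 288, 58), (499, 284, 59), (503, 282, 58), (573, 378, 1)]
206 [(508, 319, 35), (495, 285, 51), (496, 281, 52), (502, 282, 50), (525, 307, 34)]
209 [(499, 306, 34), (496, 287, 42), (495, 281, 44), (501, 281, 42), (508, 283, 39)]
212 [(489, 291, 34), (494, 285, 35), (495, 281, 36), (496, 275, 37), (502, 275, 35)]
```

Run:
```python
from h import *
for dz in(-.008,0,.005,.011,.065): print(dz,proj('side',np.array([.2033,.5902,.2058+dz]))[0])
im=cv2.imread('pics/side0.png'); a=cv2.resize(im[40:150,20:120],None,fx=4,fy=4,interpolation=cv2.INTER_CUBIC)
b,_=load('side'); b=cv2.resize(b[140:220,215:285],None,fx=5.4,fy=5.4,interpolation=cv2.INTER_NEAREST)[...,::-1]
o=np.zeros((440,790,3),np.uint8); o[:440,:400]=a; o[:432,405:405+378]=b; cv2.imwrite('pics/g2.png',o)
s=status.read_state(); print(s['qpos'],s['torque'],s['effort'])
```

```text
-0.008 [ 74.98245954 148.76126608]
0 [ 74.11898376 145.63120623]
0.005 [ 73.57689133 143.66422379]
0.011 [ 72.923914   141.29291707]
0.065 [ 66.92456129 119.40311668]
[2.56188383e+01 2.31764870e+01 1.05655080e+02 5.25618044e-03
 5.10676379e+01 1.06352367e+01] [-0.06775752  0.20909044  0.04081326] [-1.00903062e-01 -3.72183859e+01 -2.07344234e+01 -4.45855327e-02
 -2.86954958e-01  1.71667129e-03]
```

View pics/g2.png

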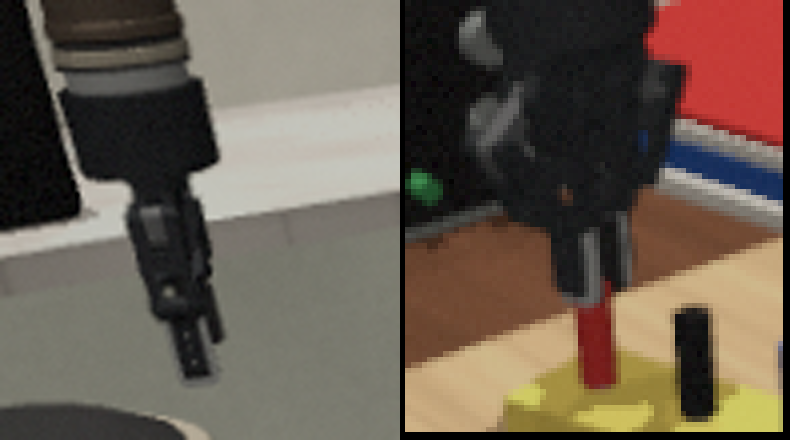

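The hold doesn't add up. In the picture the fingertips end near z 0.08, the stated tips would be at about 0.049, and the width reads below the 18 mm handle. I'll open, go down 7 mm (safe under either reading) and look at the depth numbers.

>>> {"method": "servo_tool", "body": {"commands": [[0,0,0,0,0,0,0],[0,0,0,0,0,0,0],[0,0,0,0,0,0,0],[0,0,0,0,0,0,0],[0,0,0,0,0,0.004,0],[0,0,0,0,0,0.003,0],[0,0,0,0,0,0,0]]}}

```text
time: 4.3
tcp_pos: [0.5003, 0.2882, 0.0481]
ee_rot: [[0.966, 0.259, -0.001], [0.259, -0.966, -0.001], [-0.002, 0.0, -1.0]]
ft_force: [-0.3, -1.2, -1.0]
width: 0.0427
```

Run:
```python
from h import *
to(.4997,.289,.055)
im,d=snap('side'); W=cloud('side',d); P=W.reshape(-1,3); C=im.reshape(-1,3).astype(int)
s=status.read_state(); t=np.array(s['tcp_pos'])
m=(np.abs(P[:,:2]-t[:2]).max(1)<.07)&(P[:,2]>.037)
red=m&(C[:,0]>2*C[:,1])&(C[:,0]>90)&(np.linalg.norm(P[:,:2]-[.4997,.289],axis=1)<.02); nr=m&~red&(C.max(1)-C.min(1)<60)
print('red z',P[red][:,2].min(),P[red][:,2].max(),red.sum(),P[red].mean(0))
Q=P[nr]; Q=Q[np.argsort(Q[:,2])][:40]; Q=np.c_[(Q-t)*1000]
print((Q[:,:2]@np.array([[.966,-.259],[.259,.966]])).round()[::2].tolist(),Q[::2,2].round().tolist())
cv2.imwrite('pics/g3.png',cv2.resize(im[120:220,200:300],None,fx=6,fy=6,interpolation=cv2.INTER_CUBIC)[...,::-1])
```

```text
t 4.3 tcp [0.5003 0.2882 0.0481] F [-0.33 -1.21 -1.  ] w 0.0427 z [-1.5e-03 -7.0e-04 -1.0e+00] yaw 14.99
shift tool mm [-0.34 -0.94 -6.93]
red z 0.03752449706654448 0.08808593198507797 113 [0.49836189 0.28349474 0.06416109]
[[-4.0, -58.0], [-3.0, -54.0], [-7.0, -63.0], [-5.0, -68.0], [-3.0, -63.0], [-9.0, -68.0], [-3.0, -70.0], [-2.0, -63.0], [-5.0, -68.0], [-3.0, -70.0], [-9.0, -59.0], [-5.0, -66.0], [-8.0, -62.0], [-2.0, -63.0], [-7.0, -57.0], [-7.0, -64.0], [-4.0, -62.0], [-1.0, -69.0], [-5.0, -66.0], [-5.0, -63.0]] [-11.0, -10.0, -9.0, -8.0, -7.0, -6.0, -6.0, -5.0, -3.0, -3.0, -1.0, -0.0, -0.0, 0.0, 1.0, 3.0, 4.0, 4.0, 5.0, 7.0]
```

View pics/g3.png

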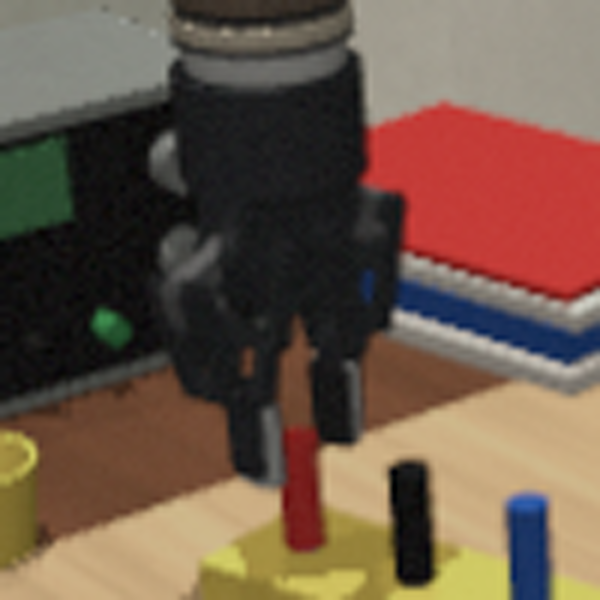

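Run:
```python
from h import *
t=np.array([.5003,.2882]);a=np.array([.966,.259])
for o in(-.027,.027):
  for z in(.04,.06,.08): print(o,z,proj('side',[*(t+o*a),z])[0].round(1))
im,d=load('side');W=cloud('side',d)
for v,u in((190,243),(194,243),(198,244),(199,242),(186,256),(190,257),(192,256)): print(v,u,im[v,u],(W[v,u]*1000).round())
```

```text
-0.027 0.04 [243.3 213. ]
-0.027 0.06 [242.6 205.9]
-0.027 0.08 [241.8 198.6]
0.027 0.04 [256.9 205. ]
0.027 0.06 [256.3 198. ]
0.027 0.08 [255.7 190.9]
190 243 [49 49 48] [474. 271. 107.]
194 243 [40 41 41] [474. 273.  95.]
198 244 [56 56 55] [476. 273.  84.]
199 242 [37 37 36] [471. 276.  82.]
186 256 [21 20 20] [523. 287.  97.]
190 257 [24 21 23] [525. 287.  86.]
192 256 [25 25 25] [523. 289.  80.]
```

Using the image alone, the fingertips are at z ≈ 0.078, about 30 mm higher than the stated geometry implies. The pin and table heights in the same images are right, so I trust the image. I'll go down in small guarded steps and watch the force.

>>> {"method": "servo_tool", "body": {"commands": [[0,0,0,0,0,0.004,0],[0,0,0,0,0,0.004,0],[0,0,0,0,0,0.002,0],[0,0,0,0,0,0,0]]}}

```text
time: 4.75
tcp_pos: [0.5005, 0.2883, 0.0384]
ee_rot: [[0.966, 0.259, -0.001], [0.259, -0.966, -0.0], [-0.001, 0.0, -1.0]]
ft_force: [-0.2, 0.1, -0.2]
width: 0.0428
```

>>> {"method": "servo_tool", "body": {"commands": [[0,0,0,0,0,0.002,0],[0,0,0,0,0,0.002,0],[0,0,0,0,0,0,0]]}}

```text
time: 5.05
tcp_pos: [0.5007, 0.2884, 0.0347]
ee_rot: [[0.966, 0.259, -0.0], [0.259, -0.966, -0.0], [-0.0, 0.0, -1.0]]
ft_force: [0.1, 0.2, 0.5]
width: 0.0424
```

```bash
cat >> h.py <<'E'
def tips(off=.025):
    s=status.read_state(); t=np.array(s['tcp_pos']); R=np.array(s['ee_rot']).reshape(3,3)
    im,d=snap('side'); W=cloud('side',d); C=im.astype(int)
    dark=(C.max(2)<85)&(C.max(2)-C.min(2)<25)
    L=(W-t)@R*1000
    for sg in(-1,1):
        m=dark&(abs(L[...,0]-sg*off*1000)<12)&(abs(L[...,1])<25)&(W[...,2]>.037)
        print('finger',sg,m.sum(),'min z',np.sort(W[m][:,2])[:6].round(4) if m.sum() else None)
    return im,W
E
python3 -c "
from h import *
to(.4997,.289,.055); tips()"
```

```text
t 5.05 tcp [0.5007 0.2884 0.0347] F [0.15 0.16 0.49] w 0.0424 z [-5.e-04 -2.e-04 -1.e+00] yaw 14.99
shift tool mm [ -0.84  -0.84 -20.31]
finger -1 1518 min z [0.0631 0.0642 0.0669 0.0675 0.068  0.0696]
finger 1 279 min z [0.062  0.0634 0.0636 0.064  0.0652 0.0655]
```

>>> {"method": "servo_tool", "body": {"commands": [[0,0,0,0,0,0.003,0],[0,0,0,-0.001,0,0.003,0],[0,0,0,0,0,0.003,0],[0,0,0,0,0,0,-0.4],[0,0,0,0,0,0,-0.6],[0,0,0,0,0,0,-0.8],[0,0,0,0,0,0,-1],[0,0,0,0,0,0,-1],[0,0,0,0,0,0,-1],[0,0,0,0,0,0,-1],[0,0,0,0,0,0,-1]]}}

```text
time: 6.2
tcp_pos: [0.5, 0.2883, 0.026]
ee_rot: [[0.966, 0.259, 0.0], [0.259, -0.966, 0.0], [0.0, -0.0, -1.0]]
ft_force: [-0.2, 0.5, -0.7]
width: 0.0168
```

```bash
python3 -c "
from h import *
to(.4997,.289,.055); tips(.015)"
```

```text
t 6.2 tcp [0.5    0.2883 0.026 ] F [-0.22  0.51 -0.69] w 0.0168 z [ 1.e-04  0.e+00 -1.e+00] yaw 14.99
shift tool mm [ -0.12  -0.79 -29.  ]
finger -1 531 min z [0.0526 0.0539 0.0555 0.056  0.0566 0.0578]
finger 1 250 min z [0.051  0.0547 0.0552 0.0557 0.0568 0.059 ]
```

>>> {"method": "servo_tool", "body": {"commands": [[0,0,0,0,0,-0.005,-1],[0,0,0,0,0,-0.01,-1],[0,0,0,0,0,-0.02,-1],[0,0,0,0,0,-0.025,-1],[0,0,0,0,0,-0.025,-1],[0,0,0,0,0,-0.015,-1],[0,0,0,0,0,0,-1],[0,0,0,0,0,0,-1]]}}

```text
time: 7.05
tcp_pos: [0.4996, 0.2881, 0.126]
ee_rot: [[0.966, 0.259, -0.0], [0.259, -0.966, -0.0], [-0.0, 0.0, -1.0]]
ft_force: [0.8, -0.9, -1.1]
width: 0.0168
```

Run:
```python
from h import *
to(.4677,-.142,.126)
im,W=tips(.015); C=im.astype(int); s=status.read_state(); t=np.array(s['tcp_pos'])
m=(C[...,0]>2*C[...,1])&(C[...,0]>90)&(np.linalg.norm(W[...,:2]-t[:2],axis=2)<.03); print('red',m.sum(),W[m][:,2].min(),W[m][:,2].max())
cv2.imwrite('pics/g4.png',cv2.resize(im[110:230,195:315],None,fx=4,fy=4,interpolation=cv2.INTER_CUBIC)[...,::-1])
```

```text
t 7.05 tcp [0.4996 0.2881 0.126 ] F [ 0.84 -0.94 -1.14] w 0.0168 z [-2.e-04 -1.e-04 -1.e+00] yaw 14.99
shift tool mm [-1.4209e+02  4.0723e+02  2.0000e-02]
finger -1 629 min z [0.1536 0.1537 0.1539 0.1542 0.1557 0.1572]
finger 1 296 min z [0.1524 0.1533 0.1554 0.1559 0.1561 0.1562]
red 50 0.13758909484771237 0.19459162850691147
```

View pics/g4.png

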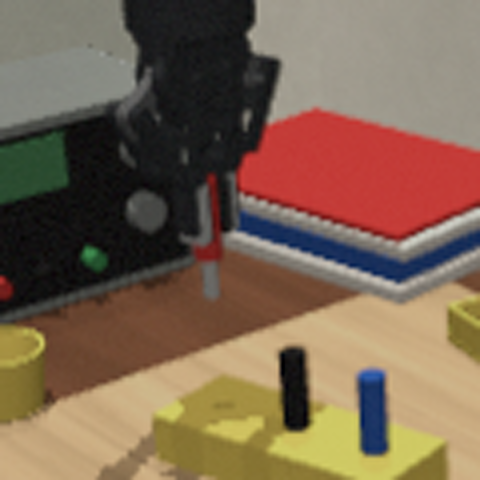

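Picture 8: the pin is held upright with its shank clear of the rack, and the black and blue pins haven't moved. The pin tip is 16 mm below the reported TCP. Now moving over the jig.

>>> {"method": "servo_tool", "body": {"commands": [[0,0,0,-0.007,0.02,0,-1],[0,0,0,-0.0142,0.0407,0,-1],[0,0,0,-0.0142,0.0407,0,-1],[0,0,0,-0.0142,0.0407,0,-1],[0,0,0,-0.0142,0.0407,0,-1],[0,0,0,-0.0142,0.0407,0,-1],[0,0,0,-0.0142,0.0407,0,-1],[0,0,0,-0.0142,0.0407,0,-1],[0,0,0,-0.0142,0.0407,0,-1],[0,0,0,-0.0142,0.0407,0,-1],[0,0,0,-0.0072,0.0207,0,-1],[0,0,0,0,0,0,-1]]}}

```text
time: 8.3
tcp_pos: [0.4668, -0.1439, 0.1245]
ee_rot: [[0.967, 0.255, -0.003], [0.255, -0.967, 0.0], [-0.002, -0.001, -1.0]]
ft_force: [0.6, 0.5, -1.0]
width: 0.0164
```

>>> {"method": "servo_tool", "body": {"commands": [[0,0,0,0,0,0.015,-1],[0,0,0,0,0,0.02,-1],[0,0,0,0,0,0.01,-1],[0,0,0,0,0,0,-1],[0,0,0,0,0,0,-1],[0,0,0,0,0,0,-1]]}}

```text
time: 8.9
tcp_pos: [0.4688, -0.1415, 0.0816]
ee_rot: [[0.966, 0.259, 0.001], [0.259, -0.966, -0.0], [0.001, 0.001, -1.0]]
ft_force: [1.0, 0.3, -0.2]
width: 0.0165
```

Run:
```python
from h import *
to(.4677,-.142,.07)
t,dt=snap('top'); a,da=snap('side')
o=np.zeros((480,790,3),np.uint8); o[:480,:480]=cv2.resize(a[230:310,325:405],(480,480),interpolation=cv2.INTER_CUBIC); o[:300,485:785]=cv2.resize(t[225:275,345:395],(300,300),interpolation=cv2.INTER_CUBIC)
cv2.imwrite('pics/j1.png',o[...,::-1])
W=cloud('side',da); s=status.read_state(); p=np.array(s['tcp_pos'])
C=a.astype(int); m=(C[...,0]>2*C[...,1])&(C[...,0]>90)&(np.linalg.norm(W[...,:2]-p[:2],axis=2)<.03); print('red',m.sum(),W[m][:,2].min(),W[m][:,2].max())
print('tcp->tip proj side',proj('side',p-[0,0,.016]),'shoulder',proj('side',p+[0,0,.010]),'hole',proj('side',[.4677,-.142,.048]))
```

```text
t 8.9 tcp [ 0.4688 -0.1415  0.0816] F [ 1.    0.27 -0.23] w 0.0165 z [ 1.2e-03 -4.0e-04 -1.0e+00] yaw 15.02
shift tool mm [-1.23  0.18 11.64]
red 25 0.09267802836670841 0.10134585568635446
tcp->tip proj side [[366.12081228 275.23585162]] shoulder [[366.73379219 263.81343821]] hole [[365.37465337 283.18691496]]
```

View pics/j1.png

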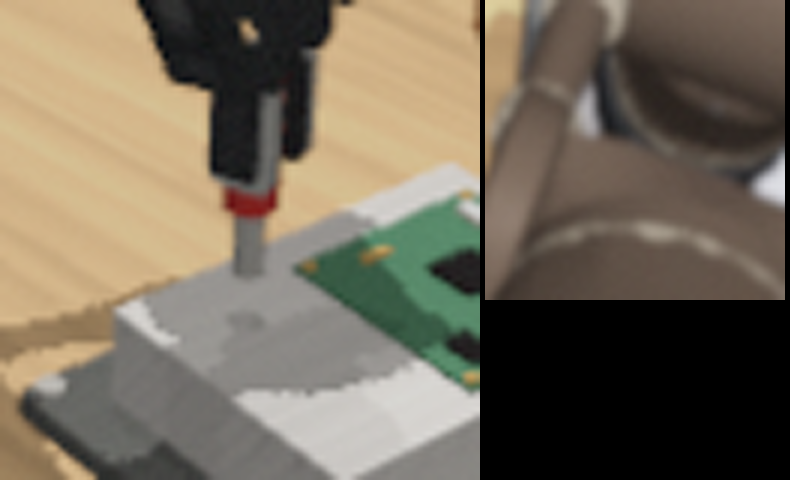

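Picture 9: the pin tip is at about (366.3,275) in the side image, upright and roughly above the hole at (365.4,283). It matches the projected tip. Lowering gently to feel for contact.

>>> {"method": "servo_tool", "body": {"commands": [[0,0,0,-0.001,0,0.004,-1],[0,0,0,0,0,0.004,-1],[0,0,0,0,0,0.003,-1],[0,0,0,0,0,0.002,-1],[0,0,0,0,0,0.001,-1],[0,0,0,0,0,0,-1],[0,0,0,0,0,0,-1]]}}

```text
time: 9.7
tcp_pos: [0.4672, -0.1419, 0.067]
ee_rot: [[0.966, 0.259, 0.0], [0.259, -0.966, -0.0], [0.0, 0.0, -1.0]]
ft_force: [0.2, 0.4, -0.9]
width: 0.0164
```

>>> {"method": "servo_tool", "body": {"commands": [[0,0,0,0,0,0.001,-1],[0,0,0,0,0,0.001,-1],[0,0,0,0,0,0.001,-1],[0,0,0,0,0,0,-1],[0,0,0,0,0,0,-1]]}}

```text
time: 10.2
tcp_pos: [0.4671, -0.1419, 0.0639]
ee_rot: [[0.966, 0.259, -0.0], [0.259, -0.966, 0.0], [-0.0, -0.0, -1.0]]
ft_force: [-0.2, -0.0, -0.3]
width: 0.0163
```

>>> {"method": "servo_tool", "body": {"commands": [[0,0,0,0.0006,0,0.001,-1],[0,0,0,0,0,0,-1],[0,0,0,0,0,0,-1]]}}

```text
time: 10.5
tcp_pos: [0.4679, -0.142, 0.063]
ee_rot: [[0.966, 0.259, 0.0], [0.259, -0.966, -0.001], [0.0, 0.001, -1.0]]
ft_force: [-0.4, -1.3, -1.5]
width: 0.0166
```

>>> {"method": "servo_tool", "body": {"commands": [[0,0,0,0,0,0.001,-1],[0,0,0,0,0,0,-1],[0,0,0,0,0,0,-1]]}}

```text
time: 10.8
tcp_pos: [0.4679, -0.142, 0.062]
ee_rot: [[0.966, 0.259, 0.0], [0.259, -0.966, -0.0], [0.0, 0.001, -1.0]]
ft_force: [0.7, -2.7, -0.9]
width: 0.0166
```

>>> {"method": "servo_tool", "body": {"commands": [[0,0,0,0,0,0.001,-1],[0,0,0,0,0,0,-1],[0,0,0,0,0,0,-1]]}}

```text
time: 11.1
tcp_pos: [0.4679, -0.142, 0.0611]
ee_rot: [[0.966, 0.259, 0.0], [0.259, -0.966, -0.0], [0.0, 0.001, -1.0]]
ft_force: [0.1, -1.9, -0.8]
width: 0.0165
```

>>> {"method": "servo_tool", "body": {"commands": [[0,0,0,0,0,0.001,-1],[0,0,0,0,0,0,-1],[0,0,0,0,0,0,-1]]}}

```text
time: 11.4
tcp_pos: [0.4678, -0.1419, 0.06]
ee_rot: [[0.966, 0.259, 0.0], [0.259, -0.966, -0.0], [0.0, 0.0, -1.0]]
ft_force: [0.4, -2.4, -0.2]
width: 0.0165
```

The tip is about 4 mm below the plate face with no vertical force, so it's in the hole. A small side load in -y suggests a wall, so I'll ease 0.5 mm that way and carry on.

>>> {"method": "servo_tool", "body": {"commands": [[0,0,0,0,0.0005,0,-1],[0,0,0,0,0,0.0015,-1],[0,0,0,0,0,0.0015,-1],[0,0,0,0,0,0,-1],[0,0,0,0,0,0,-1]]}}

```text
time: 11.9
tcp_pos: [0.4677, -0.1421, 0.0567]
ee_rot: [[0.966, 0.259, -0.0], [0.259, -0.966, 0.0], [-0.0, -0.0, -1.0]]
ft_force: [1.0, -1.4, -1.5]
width: 0.0165
```

>>> {"method": "servo_tool", "body": {"commands": [[0,0,0,0,0,0.0015,-1],[0,0,0,0,0,0.0015,-1],[0,0,0,0,0,0,-1],[0,0,0,0,0,0,-1]]}}

```text
time: 12.3
tcp_pos: [0.4677, -0.1422, 0.0538]
ee_rot: [[0.966, 0.259, -0.0], [0.259, -0.966, 0.0], [-0.0, -0.0, -1.0]]
ft_force: [0.9, -1.4, -1.4]
width: 0.0165
```

>>> {"method": "servo_tool", "body": {"commands": [[0,0,0,0,0.0002,0.0015,-1],[0,0,0,0,0,0.0015,-1],[0,0,0,0,0,0,-1]]}}

```text
time: 12.6
tcp_pos: [0.4677, -0.1422, 0.0507]
ee_rot: [[0.966, 0.259, -0.0], [0.259, -0.966, 0.0], [-0.0, -0.0, -1.0]]
ft_force: [-0.3, -0.9, -1.7]
width: 0.0165
```

>>> {"method": "servo_tool", "body": {"commands": [[0,0,0,0,0,0.001,-1],[0,0,0,0,0,0.001,-1],[0,0,0,0,0,0.001,-1],[0,0,0,0,0,0,-1]]}}

```text
time: 13.0
tcp_pos: [0.4678, -0.1423, 0.0484]
ee_rot: [[0.966, 0.259, -0.0], [0.259, -0.966, 0.0], [-0.0, -0.0, -1.0]]
ft_force: [-1.3, -0.1, 4.1]
width: 0.0165
```

>>> {"method": "servo_tool", "body": {"commands": [[0,0,0,0,0,0.001,-1],[0,0,0,0,0,0.001,-1],[0,0,0,0,0,0.001,-1],[0,0,0,0,0,0,-1]]}}

```text
time: 13.4
tcp_pos: [0.4678, -0.1423, 0.0453]
ee_rot: [[0.966, 0.259, -0.0], [0.259, -0.966, 0.0], [-0.0, -0.0, -1.0]]
ft_force: [-1.8, -0.3, 4.1]
width: 0.0168
```

The seat gives way at about 6 N. Pressing on in small steps.

>>> {"method": "servo_tool", "body": {"commands": [[0,0,0,0,0,0.001,-1],[0,0,0,0,0,0.001,-1],[0,0,0,0,0,0.001,-1],[0,0,0,0,0,0,-1]]}}

```text
time: 13.8
tcp_pos: [0.4679, -0.1423, 0.0423]
ee_rot: [[0.966, 0.259, -0.0], [0.259, -0.966, 0.0], [-0.0, -0.0, -1.0]]
ft_force: [-2.2, -0.2, 5.3]
width: 0.0166
```

>>> {"method": "servo_tool", "body": {"commands": [[0,0,0,0,0,0.001,-1],[0,0,0,0,0,0.001,-1],[0,0,0,0,0,0,-1]]}}

```text
time: 14.1
tcp_pos: [0.4679, -0.1424, 0.0403]
ee_rot: [[0.966, 0.259, -0.0], [0.259, -0.966, 0.0], [-0.0, -0.0, -1.0]]
ft_force: [-1.1, -0.8, 4.8]
width: 0.0162
```

>>> {"method": "servo_tool", "body": {"commands": [[0,0,0,0,0,0.0005,-1],[0,0,0,0,0,0.0005,-1],[0,0,0,0,0,0,-1]]}}

```text
time: 14.4
tcp_pos: [0.4679, -0.1423, 0.0393]
ee_rot: [[0.966, 0.259, -0.0], [0.259, -0.966, 0.0], [-0.0, -0.0, -1.0]]
ft_force: [-1.4, -0.1, 5.6]
width: 0.0162
```

>>> {"method": "servo_tool", "body": {"commands": [[0,0,0,0,0,0.0005,-1],[0,0,0,0,0,0,-1]]}}

```text
time: 14.6
tcp_pos: [0.4679, -0.1424, 0.0388]
ee_rot: [[0.966, 0.259, -0.0], [0.259, -0.966, 0.0], [-0.0, -0.0, -1.0]]
ft_force: [-1.7, -1.2, 5.7]
width: 0.0166
```

>>> {"method": "servo_tool", "body": {"commands": [[0,0,0,0,0,0.0003,-1],[0,0,0,0,0,0,-1]]}}

```text
time: 14.8
tcp_pos: [0.4679, -0.1424, 0.0385]
ee_rot: [[0.966, 0.259, -0.0], [0.259, -0.966, 0.0], [-0.0, -0.0, -1.0]]
ft_force: [-2.1, -0.5, 5.1]
width: 0.0167
```

>>> {"method": "servo_tool", "body": {"commands": [[0,0,0,0,0,0.0003,-1],[0,0,0,0,0,0,-1]]}}

```text
time: 15.0
tcp_pos: [0.4679, -0.1424, 0.0382]
ee_rot: [[0.966, 0.259, -0.0], [0.259, -0.966, 0.0], [-0.0, -0.0, -1.0]]
ft_force: [-2.0, -1.1, 5.2]
width: 0.0165
```

>>> {"method": "servo_tool", "body": {"commands": [[0,0,0,0,0,0.0003,-1],[0,0,0,0,0,0,-1]]}}

```text
time: 15.2
tcp_pos: [0.4679, -0.1423, 0.0379]
ee_rot: [[0.966, 0.259, -0.0], [0.259, -0.966, 0.0], [-0.0, -0.0, -1.0]]
ft_force: [-2.0, -0.8, 4.9]
width: 0.0163
```

>>> {"method": "servo_tool", "body": {"commands": [[0,0,0,0,0,0.0003,-1],[0,0,0,0,0,0,-1]]}}

```text
time: 15.4
tcp_pos: [0.4678, -0.1423, 0.0377]
ee_rot: [[0.966, 0.259, -0.0], [0.259, -0.966, 0.0], [-0.0, -0.0, -1.0]]
ft_force: [-1.6, 0.7, 5.7]
width: 0.017
```

>>> {"method": "servo_tool", "body": {"commands": [[0,0,0,0,0,0.0003,-1],[0,0,0,0,0,0,-1]]}}

```text
time: 15.6
tcp_pos: [0.4679, -0.1424, 0.0377]
ee_rot: [[0.966, 0.259, -0.0], [0.259, -0.966, 0.0], [-0.0, -0.0, -1.0]]
ft_force: [-2.6, 0.5, 7.7]
width: 0.0167
```

>>> {"method": "servo_tool", "body": {"commands": [[0,0,0,0,0,0.0003,-1],[0,0,0,0,0,0,-1]]}}

```text
time: 15.8
tcp_pos: [0.4679, -0.1424, 0.0377]
ee_rot: [[0.966, 0.259, -0.0], [0.259, -0.966, 0.0], [-0.0, -0.0, -1.0]]
ft_force: [-4.1, -0.2, 9.5]
width: 0.0165
```

>>> {"method": "servo_tool", "body": {"commands": [[0,0,0,0,0,0.0003,-1],[0,0,0,0,0,0,-1]]}}

```text
time: 16.0
tcp_pos: [0.4679, -0.1424, 0.0376]
ee_rot: [[0.966, 0.259, -0.001], [0.259, -0.966, 0.0], [-0.001, -0.0, -1.0]]
ft_force: [-3.9, 0.3, 11.5]
width: 0.0168
```

Run:
```python
from h import *
to(.4679,-.1424,.0377)
a,_=snap('side'); cv2.imwrite('pics/j2.png',cv2.resize(a[230:310,320:410],None,fx=6,fy=6,interpolation=cv2.INTER_CUBIC)[...,::-1])
```

```text
t 16.0 tcp [ 0.4679 -0.1424  0.0376] F [-3.91  0.26 11.52] w 0.0168 z [-7.e-04  3.e-04 -1.e+00] yaw 14.99
shift tool mm [-0.02  0.02 -0.07]
```

View pics/j2.png

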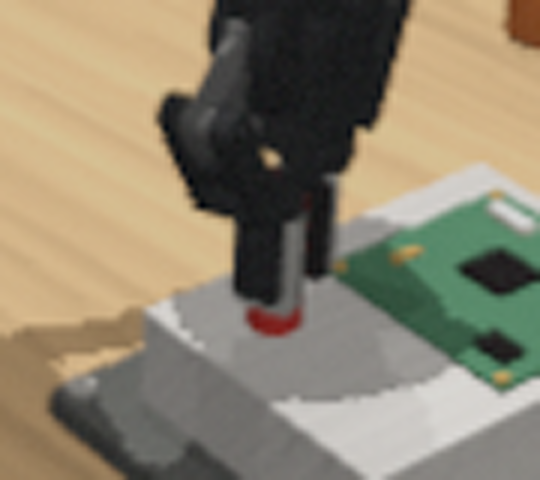

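Picture 10: the handle sits flush on the plate, at about crop (275,320), with no shank showing. Depth stopped at 0.0377 while the force rose to 11.5 N, so the pin is home. I'll unload, open and lift.

>>> {"method": "servo_tool", "body": {"commands": [[0,0,0,0,0,-0.0008,-1],[0,0,0,0,0,0,-0.7],[0,0,0,0,0,0,-0.5],[0,0,0,0,0,0,-0.2],[0,0,0,0,0,0,0],[0,0,0,0,0,0,0],[0,0,0,0,0,0,0],[0,0,0,0,0,0,0]]}}

```text
time: 16.85
tcp_pos: [0.4678, -0.1423, 0.0371]
ee_rot: [[0.966, 0.259, -0.0], [0.259, -0.966, 0.0], [-0.0, -0.0, -1.0]]
ft_force: [-0.4, -0.6, 0.5]
width: 0.0426
```

>>> {"method": "servo_tool", "body": {"commands": [[0,0,0,0,0,-0.005,0],[0,0,0,0,0,-0.01,0],[0,0,0,0,0,-0.02,0],[0,0,0,0,0,-0.03,0],[0,0,0,0,0,-0.04,0],[0,0,0,0,0,-0.04,0],[0,0,0,0,0,-0.03,0],[0,0,0,0,0,0,0],[0,0,0,0,0,0,0]]}}

```text
time: 17.75
tcp_pos: [0.4684, -0.1426, 0.2136]
ee_rot: [[0.966, 0.259, 0.003], [0.259, -0.966, -0.001], [0.002, 0.002, -1.0]]
ft_force: [-0.0, 0.4, -0.9]
width: 0.0427
```

Run:
```python
from h import *
to(.4679,-.1424,.21)
a,d=snap('side'); cv2.imwrite('pics/j3.png',a[...,::-1]); W=cloud('side',d); C=a.astype(int)
m=(C[...,0]>2*C[...,1])&(C[...,0]>90)&(np.linalg.norm(W[...,:2]-[.4679,-.1424],axis=2)<.03)&(W[...,2]<.12)
P=W[m]; print('red',m.sum(),'z',P[:,2].min(),P[:,2].max()); 
for lo,hi in((.05,.06),(.06,.07),(.07,.08),(.08,.09)): q=P[(P[:,2]>lo)&(P[:,2]<hi)]; print(lo,q.mean(0))
```

```text
t 17.75 tcp [ 0.4684 -0.1426  0.2136] F [-0.04  0.42 -0.93] w 0.0427 z [ 0.0027 -0.0011 -1.    ] yaw 14.99
shift tool mm [-0.44 -0.35  3.61]
red 210 z 0.04933714928071986 0.09957129912478474
0.05 [ 0.46233221 -0.14670009  0.05499786]
0.06 [ 0.46199213 -0.14626284  0.06417147]
0.07 [ 0.46196101 -0.14651645  0.07459854]
0.08 [ 0.46219026 -0.14563654  0.08471842]
```

View pics/j3.png

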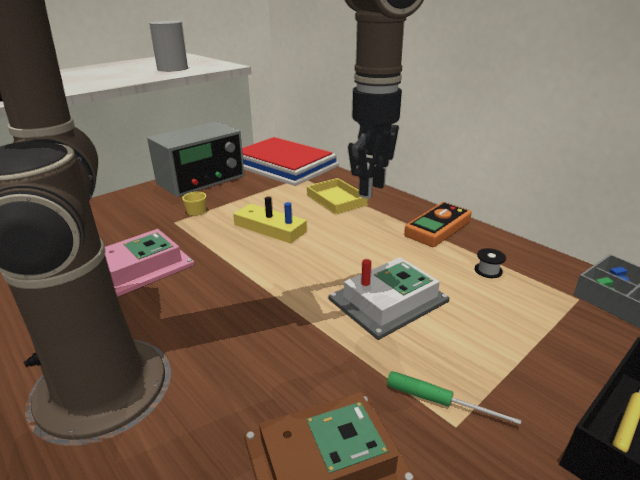

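Picture 11: the red pin stands upright in the jig at about (366,272), with its handle spanning z 0.049–0.099 (home is 0.048–0.098). Everything else is where it was and the gripper is clear.

```bash
python3 -c "
from h import *
print(workorder.finish_job())"
```

```text
the job is handed in; nothing more can be done
None
```

The red pin is upright and flush in the grey jig's open hole, released, with the gripper lifted well clear. I handed the job in at about 17.8 s on the robot's clock.

**How it went:**
- **Entry:** The pin entered on the first light descent, after small 1 mm steps and a 0.5 mm sideways correction.
- **Seating:** The seat gave way at roughly 6 N. I pressed until the depth stopped changing, and the highest force I read was 11.5 N. Readings come only at the end of each move call.

**Last checks:**
- **Fit:** The handle spans z 0.049–0.099 m by depth, against 0.048–0.098 m for home, and shows no measurable tilt.
- **Surroundings:** The black and blue pins and the other bench items look unmoved in the final picture. I judged that by eye and did not measure it.

**What disagreed:**
- **Fingertip height:** The cameras put the fingertips about 25–30 mm higher than the reported TCP and stated tool geometry imply. My first grip therefore caught only the top few mm of the handle, with the width reading 13.6 mm. I opened, went down by the image with the force watched, and took a proper hold.
- **Grip width:** Even in the proper hold, the width read about 16.5 mm on the 18 mm handle.
- **Seat joint:** I had no direct reading of it, so seating rests on the hard stop, the force rise and the pictures.

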